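# Raise the long bar light on its demo stand until it locks

## Task

A customer at the lighting counter wants to see the longer of the two bar lights at its full height: pull it straight up on its telescopic stem until the lock button clicks out above the sleeve, then let go so that it stands up on its lock. Leave the short bar light pushed down.

Things in the scene. Friction and masses are not known exactly. Their poses are not given: they have to be found in the camera images.
- long_grip (a point): Middle of the long bar light, a level aluminium bar 130 mm long, 24 wide, 22 high, on a square telescopic stem under its middle. 11 mm below its top face, 136 mm above the counter when down; rises with it. x across the bar (pinch this way), y along it, z up. The 14 mm stem shows 20 mm between bar and sleeve when down.
- long_slide (a joint): How far the long bar light is pulled up, m: 0 down, lock free at 0.060, end stop 0.085. Slides straight up, light friction; about 0.3 kg, sinks back if let go unlocked; once locked it rests at about 0.060. Its dark sleeve, 26 mm square and 105 mm tall on a round base 84 mm across, is screwed to the counter and cannot move or turn.
- long_lock (a joint): Lock button of the long bar light: a 9 mm square steel pin on a spring in the stem, coming out towards the bar's +x side. 0 while pressed in, hidden inside the sleeve; 0.010 m when sprung out over the sleeve's rim. It springs out by itself once the light is pulled up far enough.
- short_slide (a joint): How far the short bar light is pulled up, m: 0 down, where it is to stay. Its bar is 75 mm long, otherwise it and its telescopic stand are the same as the long one. The third stand, a globe bulb 60 mm across, 158 mm tall, does not telescope. The three stand in a row, in any order, at least 190 mm apart.
Not all that is in view belongs to the job. Leave any orange, pink or red look-alike of the part that bears short_slide alone.

How it is judged:
By the outcome, as a careful person would: the job done as asked, in the order asked, and still so for the second after the job is handed in, with the robot touching nothing.
It also fails if it takes over 29 s, if anything falls off the work surface, if the arm or the gripper's body presses on something with over 40 N, if the wrist force passes 120 N, or if a joint passes its speed limit or range.

## Robot

A 6-joint arm with a two-finger parallel gripper is mounted at the origin on the work surface. World frame = base frame: x ahead of the robot, y to its left, z up, the work surface at z = 0. Lengths are in mm, angles in rad, forces in N, time in s.
With the tool pointing down it reaches from about 275 to 1000 mm from the base axis. Payload 8.4 kg.
Tool frame: the origin (TCP) lies at the very end of the fingers, on their centre line; the grasp point (between the pads) lies 19 mm behind it; x points along the fingers, z is the direction in which the jaws open and shut, and the axes are right-handed (so a half turn about x gives the same grasp; the last joint's range is limited). The gripper opens to 85 mm and grips with 20 to 120 N. Pads are 22 mm wide; open, the fingers measure 114 mm over their backs; the gripper's body (76 mm by 85 mm) begins 54 mm behind the grasp point. The pads swing forward as they close: fully open they stand 13 mm farther back than shut.
Start: joints at [-1.107, 0.353, 1.633, -0, 1.155, -0.002], TCP at [280.71, -558.417, 209.881] pointing down, gripper open.
Joint ranges: [-2.63, 2.63], [-0.92, 2.1], [0.06, 2.66], [-1.3, 4.44], [0, 2.69], [-3.02, 3.02]. Speed limits (rad/s): [2.22, 2.22, 2.79, 3.14, 3.14, 3.14].

## Interface

Orientations are given as a unit quaternion [x, y, z, w].
In Python, from plant import ctrl, snapshot, ticket, regions_of gives the robot as it stands.
- The arm moves only by the tool step_arm, never from a script. Its argument "deltas" is a list of rows, each a list of 2 entries, a list of its own where there are three numbers: the shift along the world's x, y, z in cm, then the turn about the world's z in rad. In form: [[[x, y, z], twist], ...]. A call has 1 to 5 rows; each row shifts and turns the commanded pose from where the row before left it; what a row does not reach is not made up. A row lasts 1/10 s, in which the tool goes at most 50 mm and 8.59 degrees, less where a joint would pass 70% of its speed; a pose out of reach is approached as far as the arm can. A call with a gripper value outside its range is refused whole. "fingers" is the finger opening in cm, from 0 to 8.54, set as the call begins (left out, the last holds). The fingers move at their own pace and stop on an object; "grip_force" is the grip in N (left out, the last holds). Time passes only in rows, so rows that do not move let the fingers close. It gives the time, the measured TCP pose, the force and the opening at its end, in the units of the state.
- ctrl.state(): the state, without advancing time (a new reading comes with each control period).
- snapshot(name): name is "scene" or "top" or "wrist"; returns a dict with "pixels" (480x640x3 uint8, blue, green, red), "fx", "fy", "cx", "cy" (pixels), "rvec" (rotation vector, rad) and "tvec" (3), from world to camera coordinates, as OpenCV has them. Camera axes: x right, y down, z forward; pixel columns grow to the right and rows downward; lengths in mm; the calibration is good to about 2 mm. A picture is of the moment at which its call begins. There is no depth.
- ticket.hand_in(): hands the job in, once; it reports no verdict.
Trained networks look in the newest picture that a camera, given by its name, has taken for a name from the list of things; names that differ only in an ending like _2 or _b are one class to them, and where a whole thing is asked for, a point or a joint stands for the part that bears it (a point fixed in the world has none). Each returns a list of dicts, best first, with "confidence" (0 to 1); they miss things now and then, are a little off and sometimes report something else, mostly with a low value. They report only what shows in the picture. A call takes as long as a camera call. They do not tell look-alikes from the thing itself.
- regions_of(name, camera): "mask" (480x640 bool, what is visible of it) and "box" ([left, top, right, bottom] in pixels, round what is visible of it).
The state is a dict: "t": time; "qpos": joint angles; "joint_vel": joint speeds; "joint_torque": joint torques, N m; "tcp_pos": TCP position; "ee_rot": TCP orientation; "force": force on the tool from outside, world axes, zero at the start; "ft_torque": the same for the moment, N m; "opening": finger opening in mm.
Only numpy, scipy, OpenCV 4.12 (cv2) and the standard library are available. Lean on these libraries where they do the work, as an engineer would, in place of code of your own. Each camera call takes 0.05 s, during which the arm holds its last target.

## Working session

There is one attempt and no reset: what is moved stays moved. The work goes in short steps, Python scripts to look and compute and a tool call to move; the robot and the scene stay as the last step left them, time stands still between calls to the robot, and variables do not carry over. Pictures are saved under pics/ and viewed, and the job is handed in when it is done.

Besides the shell and the picture viewer there is one more tool, called after ">>>" as name([rows], argument=value, ...), one row to a line, values as JSON. step_arm: Moves the arm, as the interface text tells. Its arguments: {"type":"object","properties":{"deltas":{"type":"array","items":{"type":"array"}},"fingers":{"type":"number"},"grip_force":{"type":"number"}},"required":["deltas"]}

```bash
ls; mkdir -p pics
cat > h.py <<'E'
import numpy as np, cv2, pickle
from plant import ctrl, snapshot, ticket, regions_of
E
python3 - <<'E'
from h import *
print(ctrl.state())
for n in ["scene","top"]:
    s=snapshot(n); cv2.imwrite(f"pics/{n}1.png",s["pixels"]); pickle.dump(s,open(n+".pkl","wb"))
    R=cv2.Rodrigues(np.array(s["rvec"],float))[0]; print(n,s["fx"],-R.T@np.array(s["tvec"]).ravel())
    for nm in ["long_grip","long_slide","short_slide","long_lock"]:
        r=regions_of(nm,n); print(nm,[(round(q["confidence"],2),q["box"]) for q in r])
        pickle.dump(r,open(f"{n}_{nm}.pkl","wb"))
E
```

```text
pics
{'t': 0.0, 'qpos': array([-1.10737859e+00,  3.53654861e-01,  1.63408147e+00, -7.31276410e-06,
        1.15520518e+00, -2.43756691e-03]), 'joint_vel': array([ 0.00032611, -0.00032512,  0.00049097,  0.00082239,  0.0019068 ,
        0.00039164]), 'joint_torque': array([ 3.03905501e-03, -6.05252123e+01, -3.42064583e+01,  2.77534718e-04,
        9.29054775e-03,  3.63803174e-07]), 'tcp_pos': array([ 280.5060901 , -557.98454132,  209.18004251]), 'ee_rot': array([ 0.37133212,  0.60231793, -0.37083362,  0.60150477]), 'force': array([0.5532373, 0.7383492, 0.3908457]), 'ft_torque': array([-0.00697904, -0.00629389,  0.02147675]), 'opening': 85.38452564075179}
scene 457.41883341712446 [1083.35105503 -250.63612619  763.82809453]
long_grip [(0.58, [490.4, 207.1, 518.4, 256.6])]
long_slide [(0.67, [488.9, 204.0, 515.0, 252.1])]
short_slide [(0.74, [356.4, 292.1, 400.7, 320.8]), (0.65, [337.3, 211.1, 377.7, 240.5]), (0.6, [381.0, 254.8, 423.1, 278.2])]
long_lock []
top 514.6134755790122 [ 398.03678111   18.35112362 1195.26952894]
long_grip [(0.89, [110.6, 181.3, 154.8, 244.9])]
long_slide [(0.74, [107.7, 178.8, 152.1, 241.1])]
short_slide [(0.68, [247.4, 264.6, 283.6, 279.5]), (0.57, [230.5, 195.3, 268.5, 219.2]), (0.55, [230.4, 334.8, 274.4, 349.4])]
long_lock []
```

View pics/scene1.png

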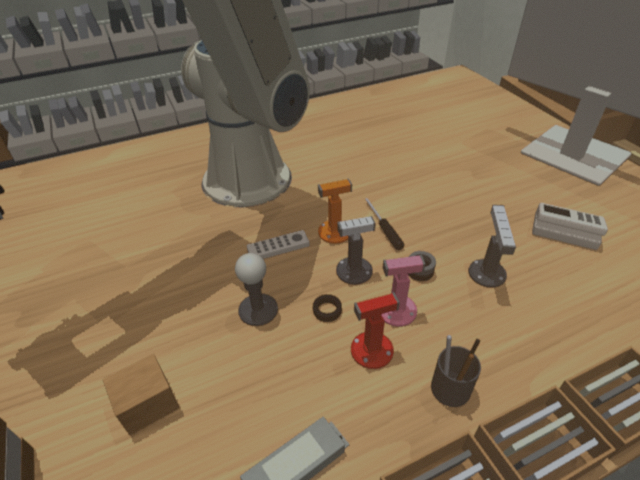

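View pics/top1.png

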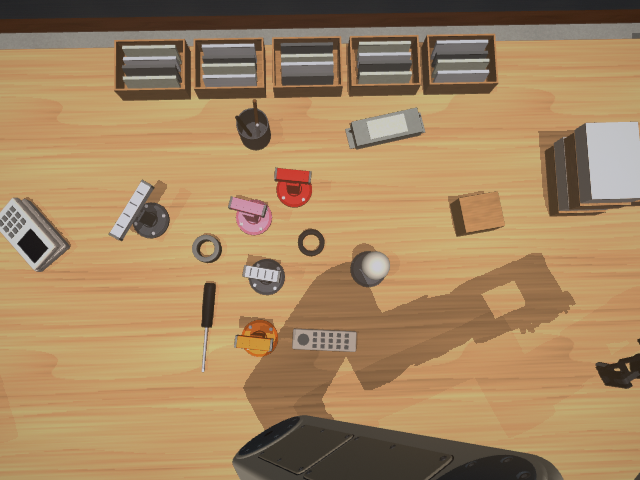

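The long bar (grey-white) is at scene px (503,228) and top px (132,210). Candidates for it:
- Short grey bar at top (262,272).
- Orange look-alike at top (254,342).
- Pink look-alike at top (250,206).
- Red look-alike at top (293,175).
- Pale globe at top (376,265).

I choose the long grey-white bar at the left, and will check it in a crop.

Run:
```python
from h import *
out=[]
for n,(x,y,w,h) in {"scene":(455,190,75,100),"top":(95,165,90,120)}.items():
    s=pickle.load(open(n+".pkl","rb"))
    r=pickle.load(open(f"{n}_long_grip.pkl","rb"))[0]
    im=s["pixels"].copy()
    c=cv2.findContours(r["mask"].astype(np.uint8),0,2)[0]
    a=cv2.resize(im[y:y+h,x:x+w],None,fx=4.5,fy=4.5,interpolation=cv2.INTER_CUBIC)
    cv2.polylines(a,[((k-[x,y]+.5)*4.5).astype(np.int32) for k in c],True,(0,0,255),1)
    out.append(cv2.resize(a,(390,540)))
cv2.imwrite("pics/crop1.png",np.hstack(out))
```

```text
(no output)
```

View pics/crop1.png

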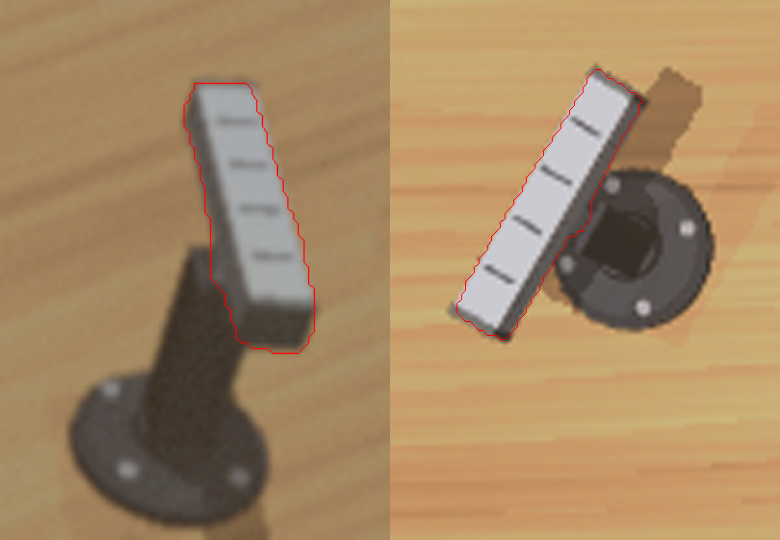

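```bash
cat >> h.py <<'E'
def tri(obs):
    A=[];b=[]
    n=len(obs);M=np.zeros((3,3));v=np.zeros(3);rs=[]
    for s,p in obs:
        R=cv2.Rodrigues(np.array(s["rvec"],float))[0];t=np.array(s["tvec"],float).ravel()
        c=-R.T@t; d=R.T@np.array([(p[0]-s["cx"])/s["fx"],(p[1]-s["cy"])/s["fy"],1]);d/=np.linalg.norm(d)
        P=np.eye(3)-np.outer(d,d);M+=P;v+=P@c;rs.append((P,c))
    X=np.linalg.solve(M,v);return X,[np.linalg.norm(P@(X-c)) for P,c in rs]
def face(s,box,thr=None,marg=4):
    x0,y0,x1,y1=[int(k) for k in (box[0]-marg,box[1]-marg,box[2]+marg,box[3]+marg)]
    im=s["pixels"][y0:y1,x0:x1].astype(int)
    hi=im.min(2).astype(np.float32)
    up=cv2.resize(hi,None,fx=4,fy=4,interpolation=cv2.INTER_CUBIC)
    m=(up>(thr)).astype(np.uint8)
    m=cv2.morphologyEx(m,cv2.MORPH_CLOSE,np.ones((13,13),np.uint8))
    c=max(cv2.findContours(m,0,2)[0],key=cv2.contourArea)
    q=cv2.approxPolyDP(cv2.convexHull(c),6,True)[:,0]
    return (q+.5)/4-.5+[x0,y0],cv2.contourArea(c)/16
E
python3 - <<'E'
from h import *
S={n:pickle.load(open(n+".pkl","rb")) for n in("scene","top")}
for n in S:
    b=pickle.load(open(f"{n}_long_grip.pkl","rb"))[0]["box"]
    for thr in (120,140,150,160,): 
        print(n,thr,*[np.round(k,1).tolist() for k in face(S[n],b,thr)])
# hand corners: ordered far end(low x) ...
sc=[(492.1,205.4),(504.4,205.4),(515.4,246.1),(502.5,245.6)]
tp=[(142.8,180.6),(150.8,186.8),(119.7,238.8),(110.5,233.4)]
import itertools
for k in range(4):
    r=[tri([(S["scene"],sc[i]),(S["top"],tp[(i+k)%4])]) for i in range(4)]
    print(k,[ (np.round(a,0).tolist(),round(max(e),1)) for a,e in r])
E
```

```text
scene 120 [[493.1, 205.4], [503.9, 206.6], [513.9, 245.4], [502.4, 243.6]] 471.7
scene 140 [[493.4, 205.9], [503.6, 207.1], [513.6, 244.9], [502.9, 243.6]] 423.1
scene 150 [[493.6, 206.1], [501.9, 206.1], [503.9, 208.1], [513.9, 244.4], [503.1, 243.4]] 396.6
scene 160 [[494.1, 206.4], [503.6, 208.4], [513.6, 243.9], [503.1, 242.6]] 358.0
top 120 [[143.9, 180.6], [149.6, 187.9], [120.4, 236.1], [113.9, 237.4], [105.6, 234.6], [139.4, 182.1]] 711.3
top 140 [[141.1, 181.1], [149.4, 187.9], [118.6, 237.4], [109.6, 231.4]] 667.2
top 150 [[141.4, 181.4], [149.4, 187.9], [119.6, 236.6], [116.6, 236.4], [109.6, 231.6]] 652.2
top 160 [[141.4, 181.6], [149.4, 187.6], [118.6, 237.1], [109.9, 231.4]] 636.9
0 [([624.0, 307.0, 242.0], np.float64(11.0)), ([625.0, 310.0, 237.0], np.float64(8.2)), ([562.0, 455.0, 19.0], np.float64(18.7)), ([560.0, 451.0, 25.0], np.float64(6.5))]
1 [([618.0, 301.0, 238.0], np.float64(2.1)), ([543.0, 406.0, 144.0], np.float64(13.3)), ([568.0, 465.0, 22.0], np.float64(7.2)), ([648.0, 338.0, 149.0], np.float64(9.0))]
2 [([535.0, 395.0, 145.0], np.float64(1.2)), ([548.0, 414.0, 146.0], np.float64(3.0)), ([656.0, 349.0, 146.0], np.float64(2.3)), ([642.0, 332.0, 143.0], np.float64(0.8))]
3 [([541.0, 402.0, 149.0], np.float64(9.0)), ([630.0, 316.0, 241.0], np.float64(0.8)), ([649.0, 342.0, 142.0], np.float64(12.2)), ([554.0, 442.0, 21.0], np.float64(5.0))]
```

Run:
```python
from h import *
from scipy.spatial.transform import Rotation as Ro
S={n:pickle.load(open(n+".pkl","rb")) for n in("scene","top")}
fs=face(S["scene"],pickle.load(open("scene_long_grip.pkl","rb"))[0]["box"],140)[0]
ft=face(S["top"],pickle.load(open("top_long_grip.pkl","rb"))[0]["box"],140)[0]
P=np.array([tri([(S["scene"],fs[i]),(S["top"],ft[(i+2)%4])])[0] for i in range(4)])
print(P.round(0),P.mean(0)); d=P[2]-P[1]+P[3]-P[0]; a=np.degrees(np.arctan2(d[1],d[0]));print(np.linalg.norm(d)/2,a)
st=ctrl.state(); R=Ro.from_quat(st["ee_rot"]).as_matrix(); z=R[:,2]
print(R.round(3)); az=np.degrees(np.arctan2(z[1],z[0])); print("jaw",az,"twist needed",(a+90-az+90)%180-90)
```

```text
[[538. 396. 145.]
 [551. 414. 144.]
 [653. 350. 147.]
 [639. 334. 145.]] [595.16198937 373.62599215 145.45052272]
119.76581587176278 -31.90260296272339
[[ 0.     0.893  0.449]
 [ 0.     0.449 -0.893]
 [-1.     0.    -0.   ]]
jaw -63.31289577269088 twist needed -58.58970719003253
```

>>> step_arm([
  [[1.4, 4.5, 1.0], 0.105],
  [[1.4, 4.5, 1.0], 0.105],
  [[1.4, 4.5, 1.0], 0.105],
  [[1.4, 4.5, 1.0], 0.105],
  [[1.4, 4.5, 1.0], 0.105],
], fingers=8.54)

```text
t: 1.0
tcp_pos: [350.9, -331.7, 260.3]
ee_rot: [0.201, 0.678, -0.201, 0.678]
force: [0.8, 0.1, 0.2]
opening: 85.4
```

>>> step_arm([
  [[1.5, 4.5, 0], 0.105],
  [[1.5, 4.5, 0], 0.105],
  [[1.5, 4.5, 0], 0.105],
  [[1.5, 4.5, 0], 0.105],
  [[1.5, 4.5, 0], 0.105],
])

```text
t: 1.5
tcp_pos: [426.0, -106.6, 260.3]
ee_rot: [0.018, 0.706, -0.018, 0.707]
force: [1.4, -0.4, -0.0]
opening: 85.2
```

>>> step_arm([
  [[1.5, 4.5, 0], 0.105],
  [[1.5, 4.5, 0], 0.105],
  [[1.5, 4.5, 0], 0.105],
  [[1.5, 4.5, 0], 0.105],
  [[1.5, 4.5, 0], 0.105],
])

```text
t: 2.0
tcp_pos: [501.0, 118.7, 260.1]
ee_rot: [-0.166, 0.687, 0.166, 0.688]
force: [0.5, -0.1, -0.2]
opening: 85.2
```

>>> step_arm([
  [[1.5, 4.5, 0], 0.105],
  [[1.5, 4.5, 0], 0.105],
  [[1.5, 4.5, 0], 0.105],
  [[1.5, 4.5, 0], 0.105],
  [[1.5, 4.5, 0], 0.124],
])

```text
t: 2.5
tcp_pos: [576.0, 343.6, 259.9]
ee_rot: [-0.345, 0.617, 0.345, 0.617]
force: [0.8, -0.8, -1.2]
opening: 85.3
```

Run:
```python
from h import *
st=ctrl.state(); print(st["t"],st["tcp_pos"],st["qpos"])
s=snapshot("wrist"); cv2.imwrite("pics/w1.png",s["pixels"]); pickle.dump(s,open("w1.pkl","wb"))
for nm in ["long_grip"]:
    r=regions_of(nm,"wrist"); print([(q["confidence"],q["box"]) for q in r])
```

```text
2.5 [575.98907964 343.60274259 259.90408715] [ 5.35718090e-01  3.84929840e-01  1.47394496e+00 -1.54193178e-04
  1.28255058e+00 -4.82951867e-01]
[(0.95, [348.3, 151.2, 380.8, 297.6])]
```

View pics/w1.png

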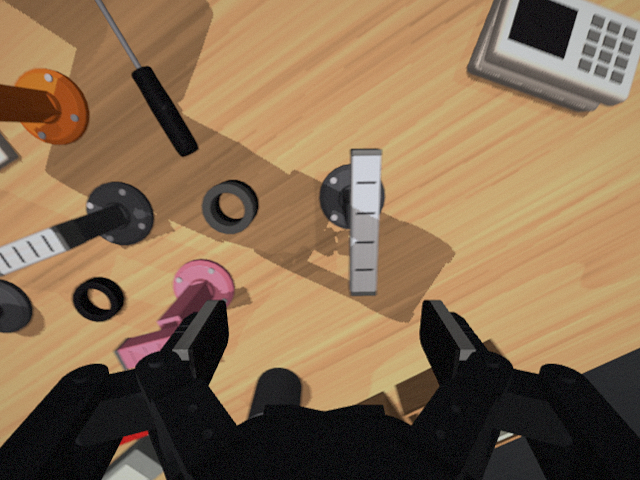

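The wrist view shows the long bar at px (366,222), standing parallel to the pads; the short grey bar is at (40,240), a different stand. I move over the bar and take a second wrist view.

>>> step_arm([
  [[0.9, 1.5, 0], 0],
  [[1.0, 1.5, 0], 0],
  [[0, 0, 0], 0],
])

```text
t: 2.9
tcp_pos: [595.3, 372.7, 259.5]
ee_rot: [-0.343, 0.618, 0.344, 0.618]
force: [-0.3, 0.2, -0.2]
opening: 85.4
```

Run:
```python
from h import *
st=ctrl.state(); print(st["t"],st["tcp_pos"],st["qpos"])
s=snapshot("wrist"); cv2.imwrite("pics/w2.png",s["pixels"]); pickle.dump(s,open("w2.pkl","wb"))
r=regions_of("long_grip","wrist"); print([(q["confidence"],q["box"]) for q in r])
w1=pickle.load(open("w1.pkl","rb"))
T=pickle.load(open("top.pkl","rb"))
ft=face(T,pickle.load(open("top_long_grip.pkl","rb"))[0]["box"],140)[0]
a,_=face(w1,[348.3,151.2,380.8,297.6],110); b,_=face(s,r[0]["box"],110)
print(a.round(1).tolist(),b.round(1).tolist())
if len(a)==4==len(b):
    P=np.array([tri([(w1,p),(s,q)])[0] for p,q in zip(a,b)]);print(P.round(0),P.mean(0))
X=tri([(w1,a.mean(0)),(s,b.mean(0)),(T,ft.mean(0))]);print(X)
X=tri([(s,b.mean(0)),(T,ft.mean(0))]);print(X)
```

```text
2.9 [595.27086057 372.69784951 259.4600758 ] [ 5.57152476e-01  4.36568856e-01  1.39779182e+00  2.00172270e-04
  1.30691498e+00 -4.57205983e-01]
[(0.63, [309.5, 145.5, 338.5, 295.8])]
[[383.4, 146.6], [383.4, 211.1], [375.9, 289.4], [373.4, 291.1], [353.1, 291.4], [351.1, 290.1], [343.6, 146.6]] [[341.4, 140.6], [341.4, 298.4], [304.6, 298.4], [304.6, 140.6]]
(array([595.03992949, 372.97880366, 152.31275375]), [np.float64(8.019523217143481), np.float64(7.101129479390717), np.float64(2.3586227164632243)])
(array([593.75250123, 375.20493049, 139.32128651]), [np.float64(2.036771887135829), np.float64(2.0367718871360707)])
```

View pics/w2.png

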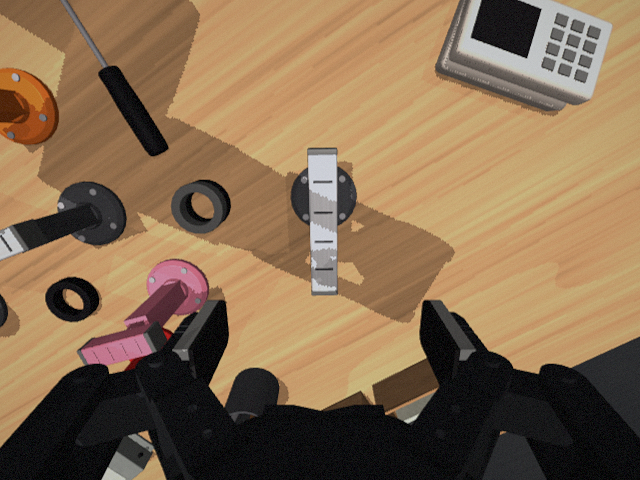

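Run:
```python
from h import *
out=[]
for n in("w1","w2"):
    s=pickle.load(open(n+".pkl","rb")); 
    K=np.array([[s["fx"],0,s["cx"]],[0,s["fy"],s["cy"]],[0,0,1]])
    x0=320 if n=="w1" else 277
    a=cv2.resize(s["pixels"][135:310,x0:x0+90],None,fx=3.4,fy=3.4,interpolation=cv2.INTER_CUBIC)
    b=a.copy()
    for zz,col in((147,(0,0,255)),(145,(0,200,0))):
        th=np.radians(-31.3);u=np.array([np.cos(th),np.sin(th)]);v=np.array([-u[1],u[0]])
        P=np.array([[*(np.array([595.2,373.3])+i*65*u+j*12*v),zz] for i,j in((1,1),(1,-1),(-1,-1),(-1,1))])
        p=cv2.projectPoints(P,np.array(s["rvec"],float),np.array(s["tvec"],float),K,None)[0][:,0]
        print(n,zz,p.round(1).tolist())
        cv2.polylines(b,[((p-[x0,135]+.5)*3.4).astype(np.int32)],True,col,1)
    out+=[b]
    cv2.imwrite("pics/raw_%s.png"%n,a)
cv2.imwrite("pics/ov.png",np.hstack(out))
```

```text
w1 147 [[374.3, 294.6], [348.5, 294.8], [351.1, 150.0], [380.8, 149.8]]
w1 145 [[374.0, 293.6], [348.3, 293.8], [350.9, 149.9], [380.4, 149.7]]
w2 147 [[337.1, 293.7], [311.1, 294.0], [307.6, 148.6], [337.3, 148.3]]
w2 145 [[337.0, 292.7], [311.2, 293.0], [307.7, 148.5], [337.2, 148.2]]
```

View pics/ov.png

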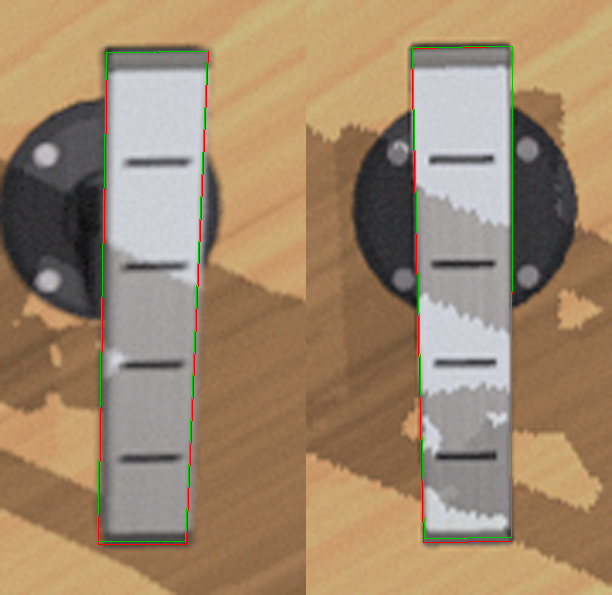

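The model box at (595.2, 373.3), yaw −31.3°, top 146–147, fits both wrist views, with bar ends at rows ~149 and ~294. That agrees with scene+top triangulation (595, 374, 145). Descend.

>>> step_arm([
  [[0, 0.1, -4.5], 0.012],
  [[0, 0, -4.5], 0],
  [[0, 0, -4.0], 0],
  [[0, 0, -1.4], 0],
  [[0, 0, 0], 0],
])

```text
t: 3.5
tcp_pos: [593.3, 371.2, 114.1]
ee_rot: [-0.347, 0.618, 0.347, 0.615]
force: [0.2, 0.1, 0.7]
opening: 85.5
```

>>> step_arm([
  [[0, 0, 0], 0],
  [[0, 0, 0], 0],
  [[0, 0, 0], 0],
  [[0, 0, 0], 0],
  [[0, 0, 0], 0],
], fingers=0.8, grip_force=50)

```text
t: 4.0
tcp_pos: [594.9, 372.5, 117.4]
ee_rot: [-0.347, 0.616, 0.347, 0.616]
force: [-2.5, -3.5, 7.6]
opening: 22.0
```

>>> step_arm([
  [[0, 0, 0], 0],
  [[0, 0, 0], 0],
  [[0, 0, 0], 0],
])

```text
t: 4.3
tcp_pos: [594.9, 372.4, 117.4]
ee_rot: [-0.347, 0.616, 0.347, 0.616]
force: [-2.4, -2.0, 7.5]
opening: 22.8
```

>>> step_arm([
  [[0, 0, 0.8], 0],
  [[0, 0, 1.2], 0],
  [[0, 0, 1.2], 0],
  [[0, 0, 1.2], 0],
  [[0, 0, 1.2], 0],
])

```text
t: 4.8
tcp_pos: [594.8, 372.4, 173.1]
ee_rot: [-0.347, 0.616, 0.347, 0.616]
force: [3.1, -1.1, -5.0]
opening: 22.6
```

>>> step_arm([
  [[0, 0, 0.7], 0],
  [[0, 0, 0.5], 0],
  [[0, 0, 0], 0],
  [[0, 0, 0], 0],
])

```text
t: 5.2
tcp_pos: [594.8, 372.4, 183.8]
ee_rot: [-0.347, 0.616, 0.347, 0.616]
force: [2.9, -3.0, -2.5]
opening: 22.6
```

Run:
```python
from h import *
st=ctrl.state(); print(st["t"],st["tcp_pos"],st["force"],st["opening"])
a=[]
s=snapshot("scene"); cv2.imwrite("pics/sc2.png",cv2.resize(s["pixels"][130:300,420:560],None,fx=3.5,fy=3.5,interpolation=cv2.INTER_CUBIC))
print([(q["confidence"],q["box"]) for q in regions_of("long_lock","scene")])
s=snapshot("wrist"); cv2.imwrite("pics/w3.png",s["pixels"])
print([(q["confidence"],q["box"]) for q in regions_of("long_lock","wrist")])
```

```text
5.2 [594.82237009 372.41815421 183.81367623] [ 2.9463932  -3.00679747 -2.5011079 ] 22.560552137412415
[]
[]
```

View pics/sc2.png

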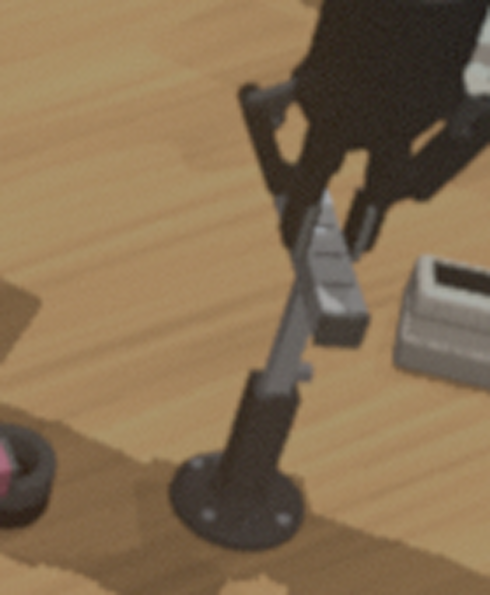

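View pics/w3.png

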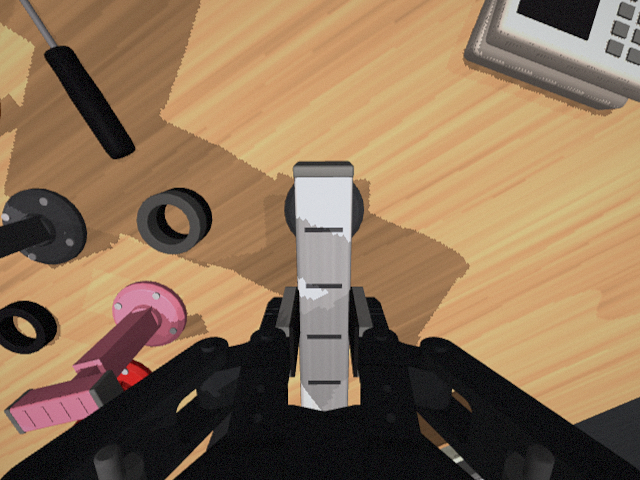

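The scene crop shows the stem raised, with the lock button sticking out just above the sleeve rim at crop (305,372). I lower it gently onto the lock and release.

>>> step_arm([
  [[0, 0, -0.2], 0],
  [[0, 0, -0.2], 0],
  [[0, 0, -0.1], 0],
  [[0, 0, 0], 0],
])

```text
t: 5.8
tcp_pos: [594.8, 372.4, 178.4]
ee_rot: [-0.347, 0.616, 0.347, 0.616]
force: [4.0, -4.7, -3.8]
opening: 22.1
```

>>> step_arm([
  [[0, 0, -0.1], 0],
  [[0, 0, 0], 0],
  [[0, 0, 0], 0],
])

```text
t: 6.1
tcp_pos: [594.8, 372.4, 177.4]
ee_rot: [-0.347, 0.616, 0.347, 0.616]
force: [3.8, -3.0, -3.8]
opening: 22.5
```

>>> step_arm([
  [[0, 0, -0.1], 0],
  [[0, 0, 0], 0],
])

```text
t: 6.3
tcp_pos: [594.8, 372.4, 177.3]
ee_rot: [-0.347, 0.616, 0.347, 0.616]
force: [1.9, -3.9, 2.2]
opening: 22.3
```

It bears on the lock (the TCP stopped and the force changed sign). Release, opening a little first.

>>> step_arm([
  [[0, 0, 0], 0],
  [[0, 0, 0], 0],
], fingers=4.0, grip_force=20)

```text
t: 6.5
tcp_pos: [594.2, 373.3, 176.9]
ee_rot: [-0.347, 0.616, 0.347, 0.616]
force: [0.6, -0.6, 0.3]
opening: 40.3
```

>>> step_arm([
  [[0, 0, 0], 0],
  [[0, 0, 0], 0],
  [[0, 0, 0], 0],
  [[0, 0, 0], 0],
], fingers=8.54)

```text
t: 6.9
tcp_pos: [594.6, 372.7, 176.9]
ee_rot: [-0.347, 0.616, 0.347, 0.616]
force: [-0.3, 1.0, -0.1]
opening: 85.5
```

Run:
```python
from h import *
s=snapshot("wrist"); cv2.imwrite("pics/w4.png",s["pixels"])
```

```text
(no output)
```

View pics/w4.png

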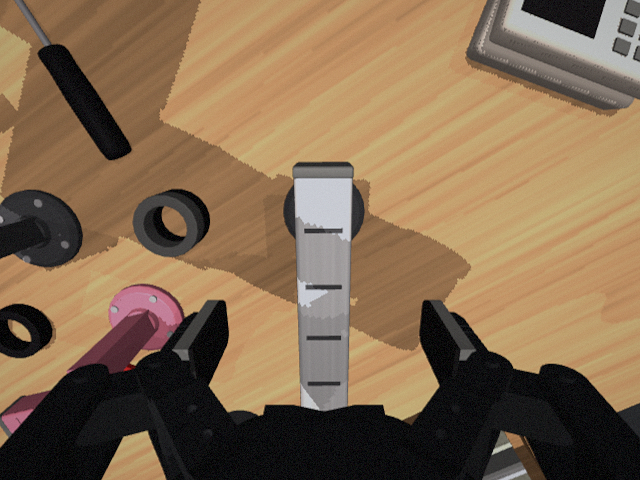

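The wrist view shows the pads at cols ~205 and ~445, well clear of the bar at 295–352. Retreat straight up, then check.

>>> step_arm([
  [[0, 0, 2.0], 0],
  [[0, 0, 3.5], 0],
  [[0, 0, 3.5], 0],
  [[0, 0, 3.5], 0],
  [[0, 0, 2.0], 0],
])

```text
t: 7.45
tcp_pos: [595.4, 373.1, 325.5]
ee_rot: [-0.347, 0.615, 0.347, 0.617]
force: [0.9, 0.6, -0.7]
opening: 85.5
```

>>> step_arm([
  [[-3.0, -3.0, 0], 0],
  [[-3.0, -3.0, 0], 0],
  [[-3.0, -3.0, 0], 0],
  [[-3.0, -3.0, 0], 0],
  [[0, 0, 0], 0],
])

```text
t: 7.95
tcp_pos: [471.3, 249.6, 322.2]
ee_rot: [-0.347, 0.617, 0.347, 0.616]
force: [0.6, -0.2, 0.3]
opening: 85.4
```

Run:
```python
from h import *
st=ctrl.state(); print(st["t"],st["tcp_pos"],st["force"],st["opening"])
s=snapshot("scene"); rs={n:regions_of(n,"scene") for n in("long_grip","long_lock","short_slide")}
t=snapshot("top"); rt=regions_of("long_grip","top"); rt2=regions_of("short_slide","top")
for k,v in rs.items(): print(k,[(round(q["confidence"],2),q["box"]) for q in v])
print([(q["confidence"],q["box"]) for q in rt],[(round(q["confidence"],2),q["box"]) for q in rt2])
if rt and rs["long_grip"]:
    c=lambda b:((b[0]+b[2])/2,(b[1]+b[3])/2)
    print("bar mid (rough)",tri([(s,c(rs["long_grip"][0]["box"])),(t,c(rt[0]["box"]))]))
    for th in(110,140):
        a=face(s,rs["long_grip"][0]["box"],th)[0];b=face(t,rt[0]["box"],th)[0]
        print(len(a),len(b),tri([(s,a.mean(0)),(t,b.mean(0))]))
cv2.imwrite("pics/sc3.png",s["pixels"])
cv2.imwrite("pics/sc3c.png",cv2.resize(s["pixels"][150:300,430:560],None,fx=4,fy=4,interpolation=cv2.INTER_CUBIC))
cv2.imwrite("pics/top3.png",t["pixels"])
```

```text
7.95 [471.33255359 249.60967036 322.15539992] [ 0.62775118 -0.18910037  0.26941887] 85.40501328841343
long_grip [(0.89, [491.6, 184.7, 524.6, 243.9])]
long_lock []
short_slide [(0.9, [319.3, 181.0, 351.0, 198.7]), (0.89, [384.0, 252.9, 423.2, 277.1]), (0.64, [335.4, 209.1, 375.9, 240.9]), (0.63, [356.0, 293.6, 400.1, 322.2])]
[(0.76, [125.6, 174.7, 146.3, 199.4])] [(0.91, [230.1, 195.5, 264.7, 218.0]), (0.8, [246.8, 264.5, 281.7, 282.0]), (0.67, [230.3, 336.1, 270.9, 348.9]), (0.62, [274.3, 168.9, 316.1, 184.9])]
bar mid (rough) (array([626.10015159, 339.77856058, 208.1025926 ]), [np.float64(0.7535703396153448), np.float64(0.7535703396153939)])
4 6 (array([624.84286971, 333.40747211, 238.03591903]), [np.float64(2.936431968301647), np.float64(2.9364319683016147)])
4 4 (array([626.50415917, 336.92709906, 239.11787378]), [np.float64(0.8975692680356148), np.float64(0.8975692680354717)])
```

View pics/sc3.png

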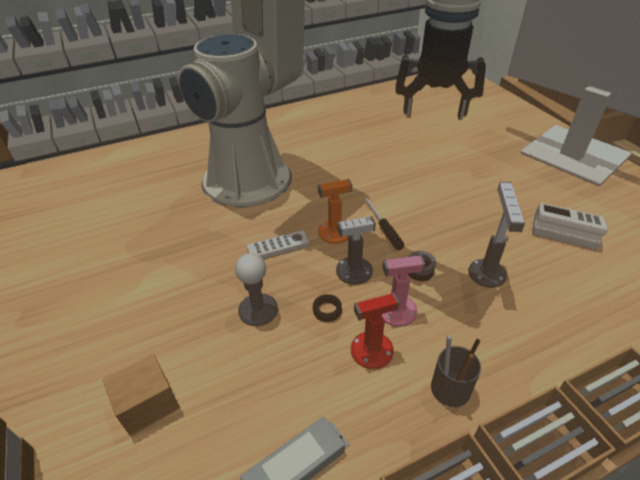

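View pics/sc3c.png

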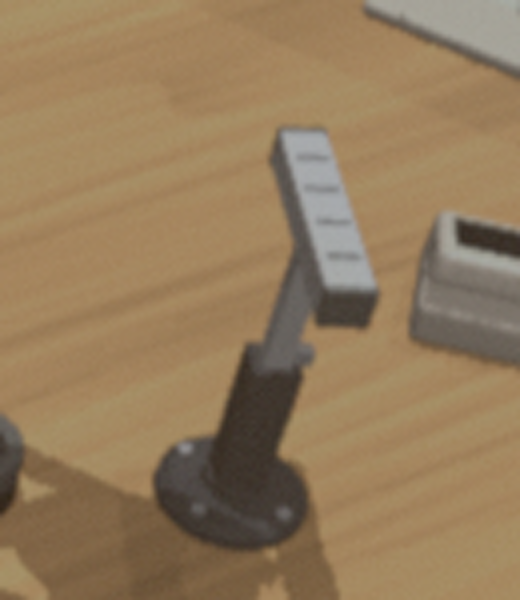

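The bar stands raised, with the button at crop (305,355) just above the sleeve rim. The top view was partly hidden by the gripper, so its triangulation doesn't count. I'll let some time pass and check the height against the scene view.

>>> step_arm([
  [[-3.0, -3.0, 0], 0],
  [[-3.0, -3.0, 0], 0],
  [[0, -3.0, 0], 0],
  [[0, -3.0, 0], 0],
  [[0, 0, 0], 0],
])

```text
t: 8.8
tcp_pos: [414.9, 130.5, 322.0]
ee_rot: [-0.347, 0.616, 0.346, 0.616]
force: [-0.4, 0.1, 0.2]
opening: 85.5
```

>>> step_arm([
  [[0, 0, 0], 0],
  [[0, 0, 0], 0],
  [[0, 0, 0], 0],
  [[0, 0, 0], 0],
  [[0, 0, 0], 0],
])

```text
t: 9.3
tcp_pos: [414.7, 133.0, 321.8]
ee_rot: [-0.347, 0.616, 0.347, 0.616]
force: [-0.6, 0.3, -0.2]
opening: 85.4
```

Run:
```python
from h import *
s=snapshot("scene"); rs=regions_of("long_grip","scene"); t=snapshot("top"); rt=regions_of("long_grip","top")
print(rs[0]["box"],[q["box"] for q in rt])
a=face(s,rs[0]["box"],140)[0]; print(a.round(1).tolist())
if rt:
    b=face(t,rt[0]["box"],150)[0];print(b.round(1).tolist(),tri([(s,a.mean(0)),(t,b.mean(0))]))
K=np.array([[s["fx"],0,s["cx"]],[0,s["fy"],s["cy"]],[0,0,1]])
x0,y0=455,165
c=cv2.resize(s["pixels"][165:295,455:545],None,fx=4.4,fy=4.4,interpolation=cv2.INTER_CUBIC)
th=np.radians(-31.3);u=np.array([np.cos(th),np.sin(th)]);v=np.array([-u[1],u[0]])
for zz in(206,):
    P=np.array([[*(np.array([595.2,373.3])+i*65*u+j*12*v),zz] for i,j in((1,1),(1,-1),(-1,-1),(-1,1))])
    p=cv2.projectPoints(P,np.array(s["rvec"],float),np.array(s["tvec"],float),K,None)[0][:,0];print(p.round(1).tolist())
    cv2.polylines(c,[((p-[x0,y0]+.5)*4.4).astype(np.int32)],True,(0,0,255),1)
d=cv2.resize(t["pixels"][165:295,95:185],None,fx=4.4,fy=4.4,interpolation=cv2.INTER_CUBIC)
cv2.imwrite("pics/fin.png",np.hstack([c,d]))
# short stand unchanged?
s0=pickle.load(open("scene.pkl","rb"));print("diff short",np.abs(s["pixels"][205:290,330:380].astype(int)-s0["pixels"][205:290,330:380]).mean())
```

```text
[497.5, 185.1, 525.4, 240.7] [[98.9, 173.3, 145.8, 238.9]]
[[500.6, 182.9], [511.4, 184.1], [522.6, 221.1], [511.1, 220.1]]
[[131.4, 174.4], [140.4, 180.6], [107.1, 233.1], [98.1, 227.4]] (array([595.66091932, 374.52461543, 203.36779818]), [np.float64(0.6467052418497958), np.float64(0.6467052418496472)])
[[524.0, 223.2], [510.6, 222.4], [498.9, 181.3], [510.9, 181.9]]
diff short 11.682274509803921
```

View pics/fin.png

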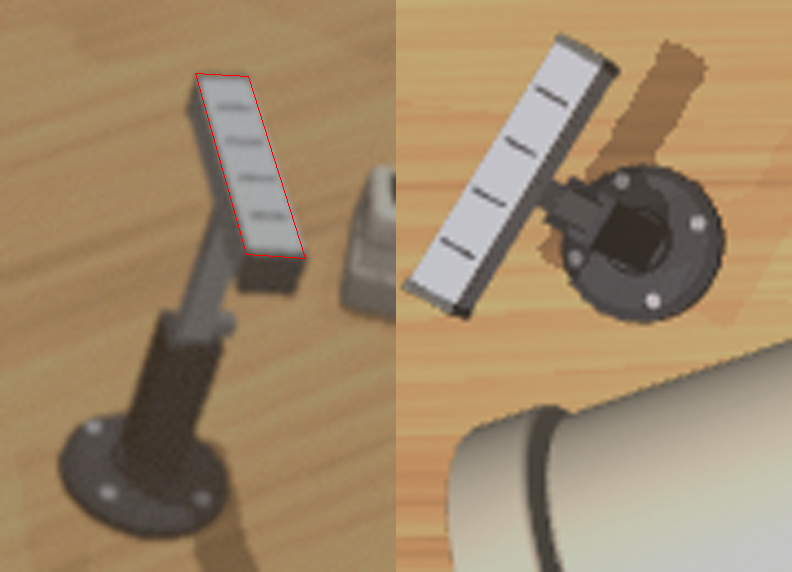

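Both views show the bar standing about 58–60 mm higher than before, resting on its button and steady more than 2 s after release. The short bar's box is where it was.

```bash
python3 -c "
from h import *
print(ticket.hand_in())"
```

```text
the job is handed in; nothing more can be done
None
```

The long bar light is standing on its lock at full height, and I handed the job in at about 9.4 s. I gripped it across the middle, pulled it straight up about 66 mm, lowered it until it rested on the lock button, let go and moved the arm clear.

**Last checks**
- **Button:** the scene view shows it sticking out just above the sleeve rim.
- **Height:** the bar's top face measured 203 mm from the two cameras, against 145 mm before. That is a 58 mm rise for the expected 60, within the roughly 2 mm calibration. A model of the raised bar drawn at 206 mm also fits the scene view to within about 2 pixels.
- **Steadiness:** it was still up more than 2 s after release, with nothing touching it.
- **Short bar light:** its box in the scene and top views is unchanged to within a few pixels, and the arm never went near it.

**Checks that failed or disagreed**
- The network never reported the lock button in the two views I tried it on (scene and wrist), so I confirmed it by eye.
- One top-view height measurement was spoiled because the gripper hid part of the bar. I repeated it after moving the arm away.
- A plain pixel comparison of the area around the short light gave a difference of 11.7 grey levels. I put this down to the arm's moving shadow and camera noise, but did not check it further.

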